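# Send a tea tin through the serving chute's spring flap

### The job

Push the green tea tin along the loading deck of the serving chute until it slides down by itself and comes to rest behind the closed spring flap. Then press the long orange bar down at its middle, so that both ends go down evenly, and keep it down until the tin has slid right through and lies against the black stop in the pick-up bay; then let the bar go so that the flap swings shut behind it. Leave the other tins and the crockery where they stand.

Things in the scene. Friction and masses are not known exactly. Their poses are not given: they have to be found in the camera images.
- hatch: Serving chute fixed on the counter: a channel 84 mm wide inside. Origin on the counter under the point where the flap meets the slope; +y uphill to the loading deck, -y downhill to the pick-up bay, z up. Level deck, then a 28 degree slope: 140 mm down to the flap, 185 mm more to a black stop. Grey posts beside the flap reach 210 mm above the counter. The steel is slippery (friction about 0.25).
- deck_edge (a point): Middle of the edge where the level deck (top 168 mm above the counter) ends and the slope begins, on the deck's top; axes as the chute's. The deck runs 175 mm from here to +y, with walls 18 mm high, and is open at its far end, so that a finger can come down behind the tin. A tin whose middle has passed this edge tips and slides down by itself.
- queue (a point): Point on the slope where the middle of the tin's underside lies when the tin waits against the closed flap (55 mm uphill of the flap along the slope).
- bay (a point): Point on the slope where the middle of the tin's underside lies when the tin rests against the black stop of the pick-up bay (130 mm downhill of the flap along the slope).
- flap (a joint): Yellow flap across the channel on a pin 105 mm above the slope; shut, its edge is 14 mm off the slope. 0 = shut, to 0.92 rad (stop) swung out downhill; from 0.75 the tin passes freely. A spring shuts it. The orange bar is on its arms, 70 mm uphill of the pin: pressing it opens the flap. To 0.88 rad the bar's middle goes 58 mm down and 12 to 14 mm uphill, with 6 to 12 N.
- bar_roll (a joint): Sideways tilt of the orange bar about its middle. 0 = both ends equally low, either sign as one end goes lower; springs back to 0. About 0.01 rad per 2 mm that a 9 N press is off the middle. Both ends travelling evenly means staying within 0.12 rad either way.
- press_bar: The orange bar to press: a flat strip 180 mm long (its x axis, across the chute), 30 mm wide (its y axis), 8 mm thick. Origin: middle of its top face, about 241 mm above the counter with the flap shut. It is tilted about 28 degrees when the flap is shut (uphill side higher) and about as much the other way when pressed down.
- tea_tin: The green tin with brass-coloured bands, 70 mm wide (x), 110 mm long (y, along the channel), 36 mm high, about 0.2 kg. Origin: middle of its underside. At the start it lies on the loading deck between the walls.
- red_tin: Bystander: red tin, 70 x 110 x 36 mm; origin at the middle of its underside. Leave it.
- blue_tin: Bystander: blue tin, 70 x 110 x 36 mm; origin at the middle of its underside. Leave it.
- mug: Bystander: white mug, 80 mm across, 90 mm high; origin at the middle of its underside. Leave it.
- pink_cup: Bystander: pink cup, 70 mm across, 75 mm high; origin at the middle of its underside. Leave it.
- bowl: Bystander: blue bowl, 120 mm across, 50 mm high; origin at the middle of its underside. Leave it.
- sugar_jar: Bystander: glass jar with a red cap, 68 mm across, 100 mm high; origin at the middle of its underside. Leave it.
- spoon: Bystander: steel spoon lying on the counter. Leave it.
Mind the look-alikes: they are no part of the job. Of the things shaped like the tea_tin, the green one is meant.

How it is judged:
By the outcome, as a careful person would: the job done as asked, in the order asked, and still so for the second after the job is handed in, with the robot touching nothing.
It also fails if it takes over 48 s, if anything falls off the work surface, if the arm or the gripper's body presses on something with over 40 N, if the wrist force passes 120 N, or if a joint passes its speed limit or range.

### The arm

A 7-joint arm with a two-finger parallel gripper is mounted at the origin on the work surface. World frame = base frame: x ahead of the robot, y to its left, z up, the work surface at z = 0. Lengths are in m, angles in rad, forces in N, time in s.
With the tool pointing down it reaches from about 0.4 to 0.9 m from the base axis. Payload 5.5 kg.
Tool frame: the origin (TCP) lies midway between the tips of the shut fingers; the grasp point (between the pads) lies 19 mm behind it (tcp_to_grasp is the distance from the TCP to the grasp point, in m); y points along the fingers, x is the direction in which the jaws open and shut, and the axes are right-handed (so a half turn about y gives the same grasp; the last joint's range is limited). The gripper opens to 85 mm and grips with 20 to 120 N. Pads are 22 mm wide; open, the fingers measure 114 mm over their backs; the gripper's body (76 mm by 85 mm) begins 54 mm behind the grasp point. The pads swing forward as they close: fully open they stand 13 mm farther back than shut.
Start: joints at [1.373, 0.501, -0.427, 1.55, 0.221, 1.138, -0.21], TCP at [0.289, -0.582, 0.209] pointing down, gripper open.
Joint ranges: [-2.88, 2.88], [-0.31, 2.03], [-1.54, 1.56], [0.2, 2.42], [-1.41, 4.55], [0.19, 2.02], [-2.57, 2.57]. Speed limits (rad/s): [2.57, 2.57, 3.14, 3.14, 3.14, 3.14, 3.14].

### API

Orientations are given as a rotation vector (axis times angle).
In Python, from workcell import * gives the robot as it stands.
- The arm moves only by the tool carry_out, never from a script. Its argument "targets" is a list of rows, each a list of 2 entries, a list of its own where there are three numbers: the shift along the tool's x, y, z in units of 500 mm (1.0 is 500 mm), then the turn, a rotation vector about the tool's x, y, z in units of 90 degrees (1.0 is 90 degrees). A call has 1 to 12 rows; each row is the pose to reach, as a shift and turn from the pose commanded when the call began, along the tool's axes at that moment; what a row does not reach only later rows make up. A row lasts 1/10 s, in which the tool goes at most 50 mm and 8.59 degrees, less where a joint would pass 70% of its speed; a pose out of reach is approached as far as the arm can. A call with a number of a shift or a turn outside -1 to 1 is refused whole. A call with a gripper value outside its range is refused whole. "jaw" is the closure, from 0 (fully open) to 1 (shut), set as the call begins (left out, the last holds). The fingers move at their own pace and stop on an object; "force" is the grip in N (left out, the last holds). Time passes only in rows, so rows that repeat a pose let the fingers close. It gives the time, the measured TCP pose, the force and the opening at its end, in the units of the state.
- read_state(): the state, without advancing time (a new reading comes with each control period).
- snapshot(name): name is "side" or "top"; returns the picture (400x640x3 uint8, red, green, blue); there is no depth.
- camera_model(name): a dict with "camera_matrix" (3x3 intrinsics, pixels), "extrinsics" (4x4, takes a point from camera to world coordinates). Camera axes: x right, y down, z forward; pixel columns grow to the right and rows downward; lengths in m; the calibration is good to about 2 mm. A picture is of the moment at which its call begins. camera_model takes no time and is no camera call.
- sign_off(): hands the job in, once; it reports no verdict.
The state is a dict: "clock": time; "joints": joint angles; "qvel": joint speeds; "joint_efforts": joint torques, N m; "eef_pos": TCP position; "eef_rot": TCP orientation; "ft_force": force on the tool from outside, world axes, zero at the start; "torque": the same for the moment, N m; "grip_width": finger opening in m.
Only numpy, scipy, OpenCV 4.12 (cv2) and the standard library are available. Lean on these libraries where they do the work, as an engineer would, in place of code of your own. Each camera call takes 0.05 s, during which the arm holds its last target.

## Working session

There is one attempt and no reset: what is moved stays moved. The work goes in short steps, Python scripts to look and compute and a tool call to move; the robot and the scene stay as the last step left them, time stands still between calls to the robot, and variables do not carry over. Pictures are saved under pics/ and viewed, and the job is handed in when it is done.

Besides the shell and the picture viewer there is one more tool, called after ">>>" as name([rows], argument=value, ...), one row to a line, values as JSON. carry_out: Moves the arm, as the interface text tells. Shifts and turns lie within -1 to 1; 1 stands for 500 mm of shift or 90 degrees of turn. Its arguments: {"type":"object","properties":{"targets":{"type":"array"},"jaw":{"type":"number"},"force":{"type":"number"}},"required":["targets"]}

```bash
mkdir -p pics; ls; python3 - <<'E'
from workcell import *
import cv2,numpy as np
for n in("side","top"):
    im=snapshot(n); cv2.imwrite(f"pics/{n}0.png",im[:,:,::-1])
    m=camera_model(n); print(n,np.round(m["camera_matrix"],1).tolist(),np.round(m["extrinsics"],4).tolist())
s=read_state()
for k,v in s.items(): print(k,np.round(v,4))
E
```

```text
pics
side [[476.8, 0.0, 316.7], [0.0, 476.8, 202.9], [0.0, 0.0, 1.0]] [[-0.7842, -0.4439, 0.4335, -0.088], [-0.6202, 0.5404, -0.5686, 0.8352], [0.0182, -0.7148, -0.6991, 1.1617], [0.0, 0.0, 0.0, 1.0]]
top [[490.7, 0.0, 320.4], [0.0, 490.7, 204.6], [0.0, 0.0, 1.0]] [[-0.0063, -0.9877, 0.1565, 0.3299], [-1.0, 0.0052, -0.0076, 0.0112], [0.0067, -0.1566, -0.9876, 1.3908], [0.0, 0.0, 0.0, 1.0]]
clock 0.1
joints [ 1.3732  0.5018 -0.4268  1.5514  0.2208  1.1383 -0.2103]
qvel [ 0.0013 -0.0009 -0.0019 -0.0014  0.0003 -0.0003 -0.0001]
joint_efforts [-1.11000e-02 -5.70809e+01 -5.83850e+00 -2.81748e+01  1.05000e-02
  5.60000e-03  0.00000e+00]
eef_pos [ 0.2887 -0.5816  0.2077]
eef_rot [-1.3916  0.8645 -0.8621]
ft_force [-0.369   0.3614 -0.4043]
torque [ 0.0294 -0.0078 -0.0093]
grip_width 0.0856
```

View pics/side0.png

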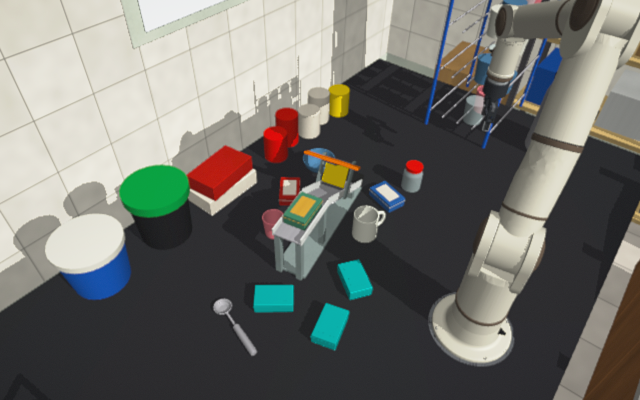

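View pics/top0.png

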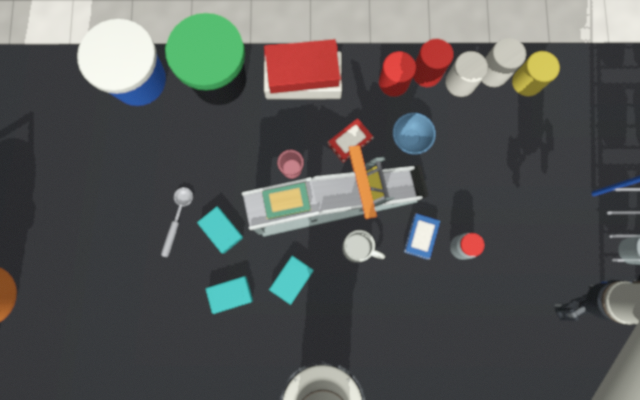

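```bash
python3 - <<'E'
import cv2,numpy as np
from scipy.spatial.transform import Rotation as R
print(np.round(R.from_rotvec([-1.3916,.8645,-.8621]).as_matrix(),3))
t=cv2.imread("pics/top0.png"); s=cv2.imread("pics/side0.png")
cv2.imwrite("pics/top0c.png",cv2.resize(t[130:250,235:435],None,fx=4,fy=4,interpolation=cv2.INTER_CUBIC))
cv2.imwrite("pics/side0c.png",cv2.resize(s[140:285,250:410],None,fx=4,fy=4,interpolation=cv2.INTER_CUBIC))
E
```

```text
[[ 0.445 -0.001  0.896]
 [-0.896  0.002  0.445]
 [-0.002 -1.     0.   ]]
```

View pics/top0c.png

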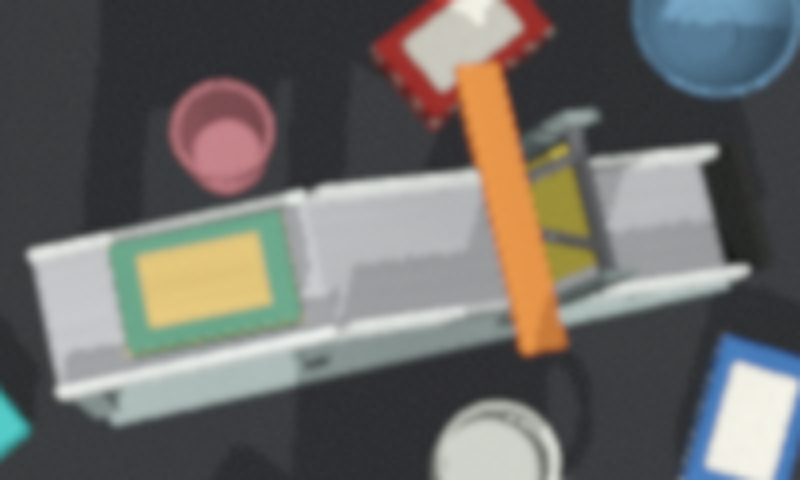

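View pics/side0c.png

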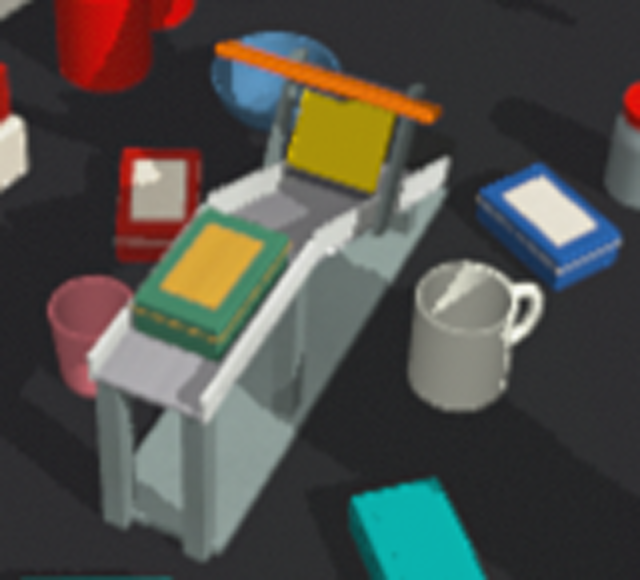

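```bash
cat > h.py <<'E'
import numpy as np, json
from workcell import *
def proj(n,P):
    m=camera_model(n);T=np.linalg.inv(np.array(m["extrinsics"]));P=np.atleast_2d(P)
    c=P@T[:3,:3].T+T[:3,3]; q=c@np.array(m["camera_matrix"]).T
    return q[:,:2]/q[:,2:]
def c2w(p,P):
    P=np.atleast_2d(P);c,s=np.cos(p[2]),np.sin(p[2])
    return np.c_[p[0]+c*P[:,0]-s*P[:,1],p[1]+s*P[:,0]+c*P[:,1],P[:,2]]
E
cat > fit.py <<'E'
from h import *
from scipy.optimize import least_squares
T=lambda a:np.array(a)/4+[235,130]; S=lambda a:np.array(a)/4+[250,140]
tinT=T([(112,240),(283,207),(300,320),(130,353)])   # (+x,+y),(+x,-y),(-x,-y),(-x,+y)
tinS=S([(135,312),(208,208),(292,245),(215,340)])
barT=T([(458,68),(500,62),(567,347),(520,355)])  # (+x,up),(+x,dn),(-x,dn),(-x,up)
wallT=T([(30,252),(62,395)]); wallS=S([(92,360),(208,412)])
# bar ends middle, side
barS=S([(217,45),(440,112)])
def model(p):
    h=p[:3]; w=p[3]; tx,ty,ta=p[4:7]; by,bz=p[7:9]
    t=np.array([(.035,.055),(.035,-.055),(-.035,-.055),(-.035,.055)])
    c,s=np.cos(ta),np.sin(ta); t=t@np.array([[c,s],[-s,c]])+[tx,ty]
    tp=c2w(h,np.c_[t,np.full(4,.204)])
    d=np.radians(28); u=np.array([np.cos(d),np.sin(d)])*.015
    b=c2w(h,[(sx*.09,by+k*u[0],bz+k*u[1]) for sx,k in((1,1),(1,-1),(-1,-1),(-1,1))])
    wl=c2w(h,[(w,.2986,.186),(-w,.2986,.186)])
    be=c2w(h,[(.09,by,bz),(-.09,by,bz)])
    return [proj("top",tp)-tinT,proj("side",tp)-tinS,proj("top",b)-barT,proj("top",wl)-wallT,proj("side",wl)-wallS,proj("side",be)-barS]
f=lambda p:np.r_[np.concatenate([r.ravel() for r in model(p)]),(p[8]-.241)/.003,(p[3]-.044)/.003]
r=least_squares(f,[.45,-.05,.2,.044,0,.2,0,.07,.241],loss="soft_l1")
print(np.round(r.x,4)); 
for a in model(r.x): print(np.round(a,1).tolist())
h=r.x[:3]
for n,P in dict(deck_edge=(0,.1236,.168),end=(0,.2986,.168),bar=(0,r.x[7],r.x[8]),tin=(r.x[4],r.x[5],.168)).items(): print(n,np.round(c2w(h,[P]),4))
E
python3 fit.py
```

```text
[ 0.5692 -0.105   0.2153  0.0454  0.0022  0.1965 -0.0387  0.0059  0.2372]
[[-2.0, 0.4], [-0.6, 0.7], [0.2, 0.1], [-1.8, -0.1]]
[[-0.7, -5.2], [0.3, -2.4], [0.3, -3.6], [1.0, -3.3]]
[[-0.7, -0.4], [-1.0, 0.3], [-0.3, 0.4], [1.3, 0.1]]
[[-0.2, 0.6], [-1.0, 0.2]]
[[-0.2, -2.2], [-0.1, -4.1]]
[[2.0, -0.9], [-0.3, -0.6]]
deck_edge [[0.5428 0.0157 0.168 ]]
end [[0.5054 0.1867 0.168 ]]
bar [[ 0.568  -0.0992  0.2372]]
tin [[0.5293 0.0875 0.168 ]]
```

```bash
cat > ov.py <<'E'
from fit import *
import cv2
for n in("top","side"):
    im=cv2.imread(f"pics/{n}0.png"); x0,y0,x1,y1=(235,130,435,250) if n=="top" else (250,140,410,285)
    im=cv2.resize(im[y0:y1,x0:x1],None,fx=4,fy=4,interpolation=cv2.INTER_CUBIC)
    def L(P,c):
        q=(proj(n,c2w(h,P))-[x0,y0]+.5)*4
        cv2.polylines(im,[np.int32(q)],False,c,1,cv2.LINE_AA)
    for sx in(-1,1):
        for o in (.042,):
            L([(sx*o,.2986,.168),(sx*o,.1236,.168),(sx*o,-.163,.0155)],(0,0,255))
            L([(sx*o,.2986,.186),(sx*o,.1236,.186)],(255,0,255))
        L([(sx*.045,.2986,0),(sx*.045,.2986,.186)],(255,255,0))
    L([(.042,.1236,.168),(-.042,.1236,.168)],(0,0,255))
    L([(.042,.2986,.168),(-.042,.2986,.168)],(0,0,255))
    for z in(.168,.204):
        a=r.x[6];c,s=np.cos(a),np.sin(a)
        L([(r.x[4]+c*x-s*y,r.x[5]+s*x+c*y,z) for x,y in((.035,.055),(.035,-.055),(-.035,-.055),(-.035,.055),(.035,.055))],(0,0,0))
    L([(-.09,r.x[7],r.x[8]),(.09,r.x[7],r.x[8])],(255,0,0))
    cv2.imwrite(f"pics/ov_{n}.png",im)
E
python3 ov.py >/dev/null
```

```text
(no output)
```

View pics/ov_top.png

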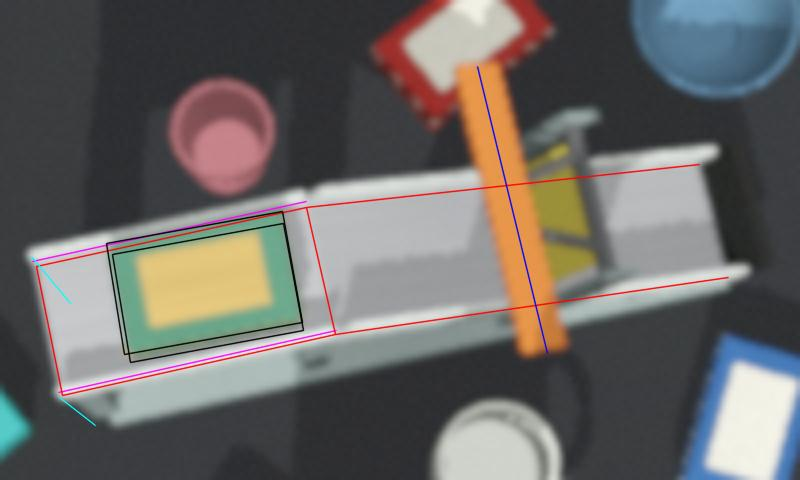

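View pics/ov_side.png

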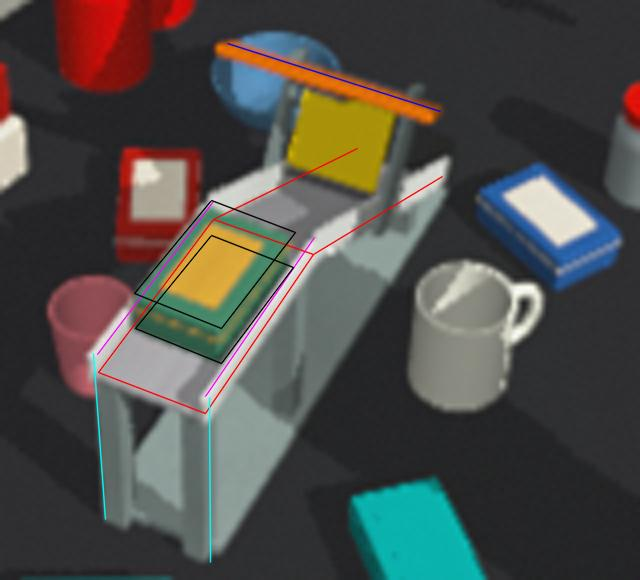

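```bash
sed -i 's/proj("side",tp)-tinS,//; s/proj("side",wl)-wallS,//' fit.py; python3 fit.py;python3 ov.py >/dev/null
```

```text
[ 0.5696 -0.1066  0.2128  0.0455  0.0017  0.1953 -0.032   0.0075  0.2371]
[[-0.9, 0.2], [0.4, 0.4], [1.3, -0.3], [-0.6, -0.3]]
[[-0.6, -0.5], [-0.9, 0.3], [-0.3, 0.4], [1.2, 0.0]]
[[0.4, 0.0], [-0.4, -0.2]]
[[2.1, -0.9], [-0.4, -0.6]]
deck_edge [[0.5435 0.0143 0.168 ]]
end [[0.5066 0.1853 0.168 ]]
bar [[ 0.5681 -0.0993  0.2371]]
tin [[0.5301 0.0847 0.168 ]]
```

View pics/ov_top.png

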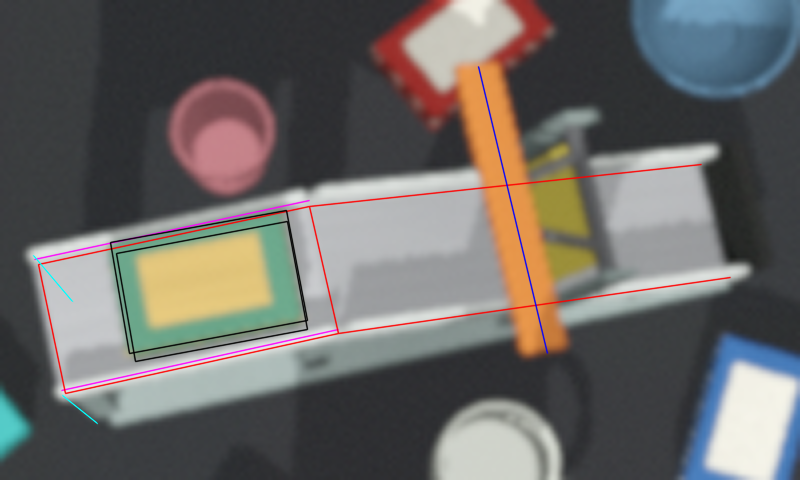

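View pics/ov_side.png

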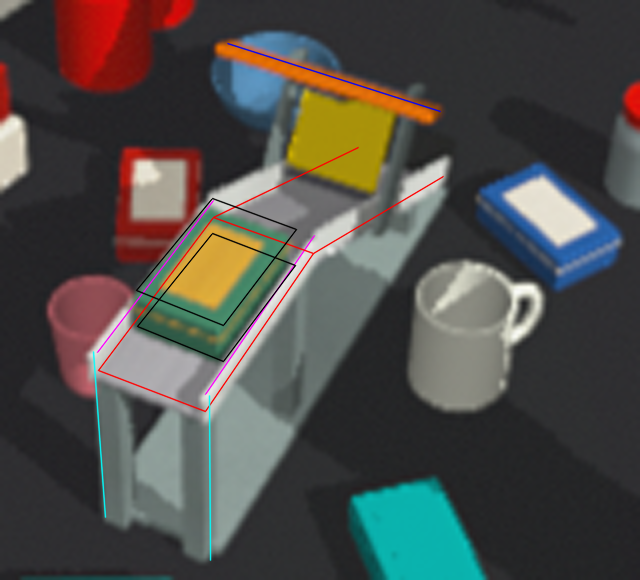

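Candidates for the tea tin, by top pixel:
- Green tin with brass-coloured bands on the deck: (286,200). This is the one, confirmed in the 4x crop by its green body, ochre label and place between the deck walls.
- Red tin (350,139) and blue tin (423,237).
- Teal boxes at (220,230), (229,296) and (291,280).
- Green bucket lid (205,50).

The bar's middle is at top pixel (363,182).

```bash
cat > calc.py <<'E'
import sys
from h import *
from scipy.spatial.transform import Rotation as R
H=[.5696,-.1066,.2128]
# usage: calc.py L|W x y z   (local chute / world coords of TCP)
s=read_state(); Rm=R.from_rotvec(s["eef_rot"]); p=np.array(s["eef_pos"])
c,sn=np.cos(H[2]),np.sin(H[2])
Rt=R.from_matrix(np.array([[c,0,-sn],[sn,0,c],[0,-1,0]]))
loc=np.array([[c,sn],[-sn,c]])@(p[:2]-H[:2])
print("clock",round(s["clock"],2),"pos",np.round(p,4),"local",np.round(loc,4),"F",np.round(s["ft_force"],1),"w",round(s["grip_width"],4))
P=[float(a) for a in sys.argv[2:5]]
while len(P)==3:
    t=np.array(P) if sys.argv[1]=="W" else c2w(H,[P])[0]
    print("shift",np.round(Rm.inv().apply(t-p)/.5,4).tolist(),"turn",np.round((Rm.inv()*Rt).as_rotvec()/(np.pi/2),4).tolist(),"world",np.round(t,3)); break
E
python3 calc.py W .52 -.25 .38; python3 calc.py L 0 .285 .34
```

```text
clock 0.1 pos [ 0.2887 -0.5816  0.2077] local [-0.3749 -0.405 ] F [-0.4  0.4 -0.4] w 0.0856
shift [-0.389, -0.3437, 0.7093] turn [-0.0008, -0.8421, -0.0009] world [ 0.52 -0.25  0.38]
clock 0.1 pos [ 0.2887 -0.5816  0.2077] local [-0.3749 -0.405 ] F [-0.4  0.4 -0.4] w 0.0856
shift [-1.1541, -0.2623, 1.0656] turn [-0.0008, -0.8421, -0.0009] world [0.509 0.172 0.34 ]
```

>>> carry_out([
  [[0,-0.1,0],[0,0,0]],
  [[0,-0.2,0],[0,0,0]],
  [[0,-0.3,0],[0,-0.1,0]],
  [[-0.08,-0.34,0.1],[0,-0.2,0]],
  [[-0.12,-0.34,0.2],[0,-0.3,0]],
  [[-0.17,-0.34,0.3],[0,-0.39,0]],
  [[-0.22,-0.34,0.4],[0,-0.48,0]],
  [[-0.28,-0.34,0.5],[0,-0.57,0]],
  [[-0.33,-0.34,0.6],[0,-0.66,0]],
  [[-0.389,-0.344,0.709],[0,-0.75,0]],
  [[-0.389,-0.344,0.709],[0,-0.842,0]],
  [[-0.389,-0.344,0.709],[0,-0.842,0]],
], jaw=1)

```text
clock: 1.3
eef_pos: [0.5234, -0.2421, 0.3811]
eef_rot: [-1.56, -0.18, 0.176]
ft_force: [0.2, 0.9, 0.6]
grip_width: 0.0004
```

```bash
python3 calc.py L 0 .282 .34
```

```text
clock 1.3 pos [ 0.5234 -0.2421  0.3811] local [-0.0738 -0.1227] F [0.2 0.9 0.6] w 0.0004
shift [0.159, 0.085, 0.807] turn [-0.0018, 0.0092, 0.0018] world [0.51  0.169 0.34 ]
```

>>> carry_out([
  [[0.02,0,0.1],[0,0,0]],
  [[0.04,0,0.2],[0,0,0]],
  [[0.06,0,0.3],[0,0,0]],
  [[0.08,0,0.4],[0,0,0]],
  [[0.1,0,0.5],[0,0,0]],
  [[0.12,0,0.6],[0,0,0]],
  [[0.14,0.02,0.7],[0,0,0]],
  [[0.15,0.06,0.77],[0,0,0]],
  [[0.16,0.08,0.81],[0,0,0]],
  [[0.16,0.08,0.82],[0,0,0]],
  [[0.16,0.08,0.82],[0,0,0]],
  [[0.16,0.08,0.82],[0,0,0]],
])

```text
clock: 2.5
eef_pos: [0.5125, 0.1656, 0.341]
eef_rot: [-1.565, -0.165, 0.165]
ft_force: [0.3, -0.1, -0.2]
grip_width: -0.0001
```

```bash
python3 calc.py L 0 .283 .182; python3 - <<'E'
from workcell import *
import cv2,numpy as np
a=snapshot("top")[100:260,200:400];b=snapshot("side")[90:290,230:430]
cv2.imwrite("pics/t1.png",cv2.resize(a,None,fx=3,fy=3,interpolation=cv2.INTER_CUBIC)[:,:,::-1]);cv2.imwrite("pics/s1.png",cv2.resize(b,None,fx=3,fy=3,interpolation=cv2.INTER_CUBIC)[:,:,::-1])
E
```

```text
clock 2.5 pos [0.5125 0.1656 0.341 ] local [0.0017 0.2782] F [ 0.3 -0.1 -0.2] w -0.0001
shift [-0.0035, 0.3181, 0.0099] turn [0.0005, -0.0017, 0.0002] world [0.51  0.17  0.182]
```

View pics/s1.png

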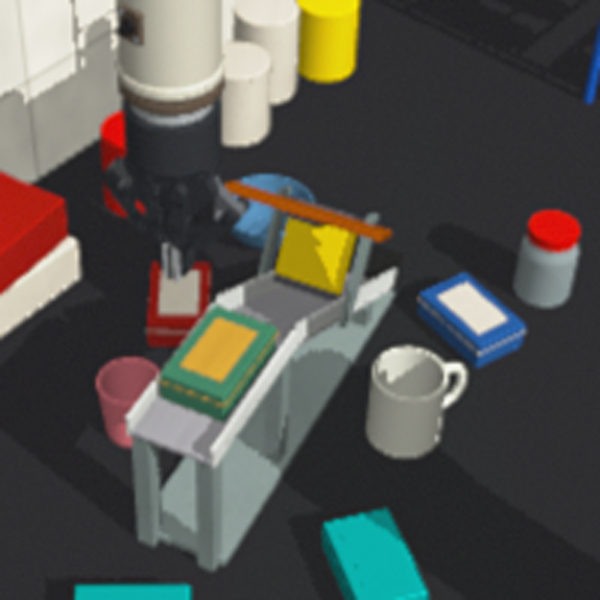

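View pics/t1.png

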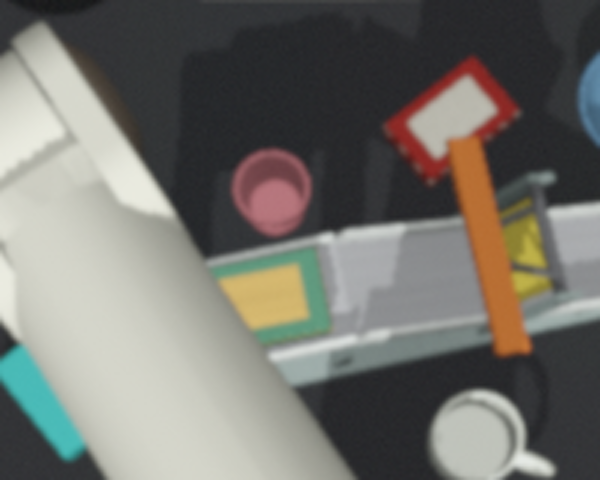

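```bash
python3 - <<'E'
from h import *
H=[.5696,-.1066,.2128]
print("tip",proj("side",read_state()["eef_pos"]))
print(proj("side",c2w(H,[(.0017+.035,.250,.168),(.0017-.035,.250,.168),(.0377,.252,.204),(-.0317,.250,.204)])))
E
```

```text
tip [[289.04374075 186.33140605]]
[[284.31132355 221.43241079]
 [306.10010462 229.67279043]
 [283.27747061 212.95688035]
 [305.61881624 220.68440391]]
```

>>> carry_out([
  [[-0.003,0.05,0.014],[0,0,0]],
  [[-0.003,0.12,0.014],[0,0,0]],
  [[-0.003,0.19,0.014],[0,0,0]],
  [[-0.003,0.25,0.014],[0,0,0]],
  [[-0.003,0.29,0.014],[0,0,0]],
  [[-0.003,0.31,0.014],[0,0,0]],
  [[-0.003,0.318,0.014],[0,0,0]],
  [[-0.003,0.318,0.014],[0,0,0]],
  [[-0.003,0.318,0.014],[0,0,0]],
])

```text
clock: 3.5
eef_pos: [0.5098, 0.174, 0.1829]
eef_rot: [-1.564, -0.168, 0.165]
ft_force: [-0.1, 0.6, -1.3]
grip_width: 0.0
```

```bash
python3 calc.py L 0.001 .20 .184; python3 - <<'E'
from workcell import *
import cv2,numpy as np
b=snapshot("side")[140:290,230:430]
cv2.imwrite("pics/s2.png",cv2.resize(b,None,fx=4,fy=4,interpolation=cv2.INTER_CUBIC)[:,:,::-1])
E
```

```text
clock 3.5 pos [0.5098 0.174  0.1829] local [0.0008 0.2869] F [-0.1  0.6 -1.3] w 0.0
shift [0.0006, -0.0022, -0.1739] turn [-0.0, -0.0004, 0.0013] world [0.528 0.089 0.184]
```

View pics/s2.png

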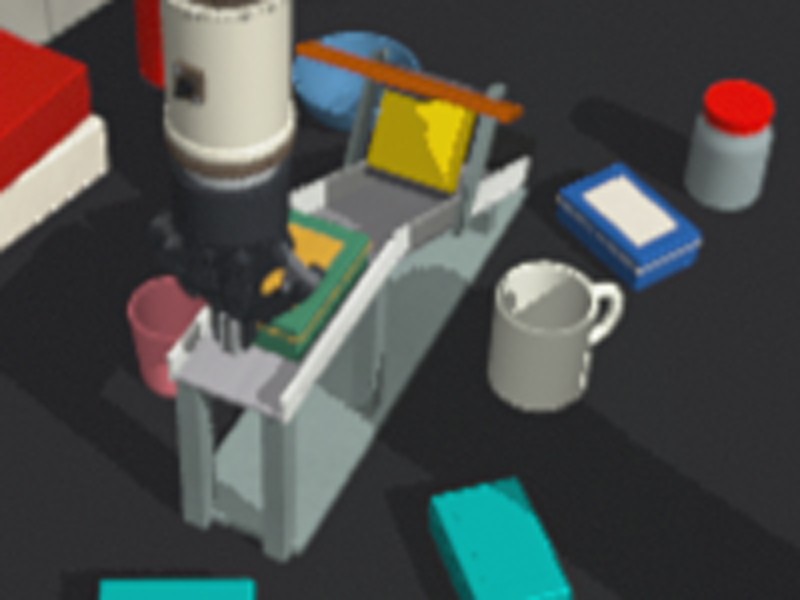

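The shut fingertips stand on the deck behind the tin, at about (235,345) in the crop. Now I push slowly.

>>> carry_out([
  [[0,0,-0.015],[0,0,0]],
  [[0,0,-0.03],[0,0,0]],
  [[0,0,-0.045],[0,0,0]],
  [[0,0,-0.06],[0,0,0]],
  [[0,0,-0.075],[0,0,0]],
  [[0,0,-0.09],[0,0,0]],
  [[0,0,-0.105],[0,0,0]],
  [[0,0,-0.12],[0,0,0]],
  [[0,0,-0.135],[0,0,0]],
  [[0,0,-0.15],[0,0,0]],
  [[0,0,-0.16],[0,0,0]],
  [[0,0,-0.17],[0,0,0]],
])

```text
clock: 4.75
eef_pos: [0.5269, 0.0904, 0.1817]
eef_rot: [-1.564, -0.167, 0.167]
ft_force: [-0.1, -0.6, -0.5]
grip_width: 0.0002
```

```bash
python3 calc.py L 0.001 .182 .184; python3 - <<'E'
from workcell import *
import cv2,numpy as np
b=snapshot("side")[140:290,230:430]
cv2.imwrite("pics/s3.png",cv2.resize(b,None,fx=4,fy=4,interpolation=cv2.INTER_CUBIC)[:,:,::-1])
E
```

```text
clock 4.75 pos [0.5269 0.0904 0.1817] local [-2.000e-04  2.015e-01] F [-0.1 -0.6 -0.5] w 0.0002
shift [0.0023, -0.0045, -0.0391] turn [-0.0, -0.0002, 0.0001] world [0.532 0.072 0.184]
```

View pics/s3.png

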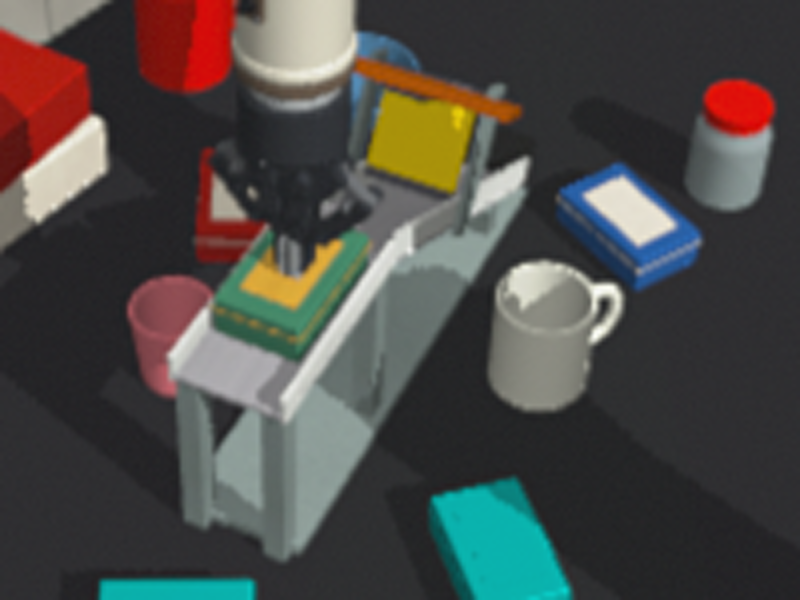

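```bash
python3 - <<'E'
from h import *
from workcell import *
import cv2
s=read_state(); print(s["eef_pos"],s["joints"])
p=np.array(s["eef_pos"]);print(proj("side",p),proj("side",p+[0,0,.03]))
b=snapshot("side")[180:240,270:350]
cv2.imwrite("pics/s4.png",cv2.resize(b,None,fx=8,fy=8,interpolation=cv2.INTER_CUBIC)[:,:,::-1])
b=snapshot("top")[130:250,235:435]
cv2.imwrite("pics/t4.png",cv2.resize(b,None,fx=4,fy=4,interpolation=cv2.INTER_CUBIC)[:,:,::-1])
E
```

```text
[0.52709993 0.08937284 0.18162846] [ 0.5252467   0.44596452 -0.93636913  1.85688945  0.4132438   1.04763404
 -0.36546239]
[[303.68111518 211.32481751]] [[303.67131784 203.90906853]]
```

View pics/s4.png

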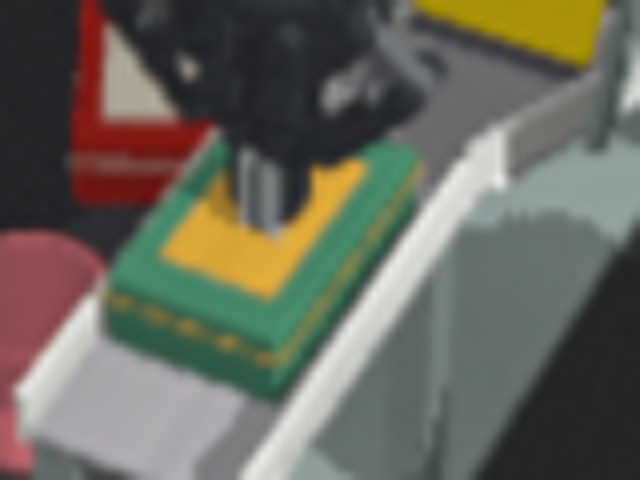

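View pics/t4.png

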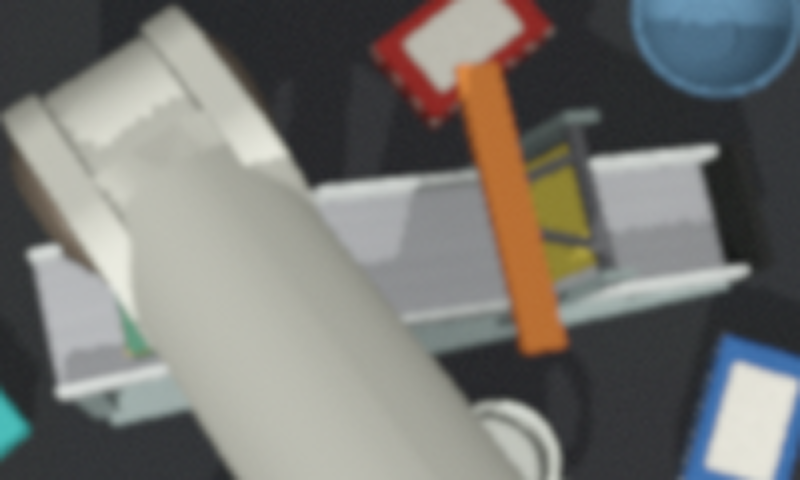

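```bash
cat > tri.py <<'E'
from h import *
from scipy.optimize import least_squares
def tri(a,b):
    r=least_squares(lambda P:np.r_[(proj("top",P)-a).ravel(),(proj("side",P)-b).ravel()],[.5,0,.15]);return r.x,r.fun
if __name__=="__main__":
    T=lambda a:np.array(a)/4+[235,130]; S=lambda a:np.array(a)/4+[250,140];S8=lambda a:np.array(a)/8+[270,180]
    for n,a,b in [("wallL",T((30,252)),S8((20,390))),("wallR",T((62,395)),S((207,403))),
     ("tinNL",T((112,240)),S8((108,290))),("tinNR",T((130,353)),S8((275,355))),("tinFR",T((300,320)),S8((418,160))),
     ("barmid",T((511,208)),S((328,78))),("labNL",T((135,256)),S8((160,250))),("labNR",T((150,328)),S8((268,300)))]:
        x,f=tri(a,b);print(n,np.round(x,4),np.round(f,1))
E
python3 tri.py
```

```text
wallL [0.5518 0.1965 0.1809] [ 0.1  0.1 -0.2 -0. ]
wallR [0.4626 0.1759 0.1765] [-0. -0.  0.  0.]
tinNL [0.5577 0.1445 0.1857] [ 0.2  0.4 -0.5 -0.1]
tinNR [0.4876 0.133  0.1892] [-0.1 -0.2  0.3  0.1]
tinFR [0.5067 0.0279 0.1935] [-0.1 -0.1  0.2  0. ]
barmid [ 0.5686 -0.0997  0.2332] [-0.1 -0.2  0.4  0.1]
labNL [0.5452 0.1288 0.2014] [ 0.1  0.1 -0.2 -0. ]
labNR [0.5018 0.12   0.1971] [-0.1 -0.2  0.2  0.1]
```

```bash
python3 - <<'E'
from h import *
import cv2
H=[.5696,-.1066,.2128]
print("s2 tip pred",proj("side",[.5098,.174,.1829]))
print("start side,top",proj("side",[.2887,-.5816,.2077]),proj("top",[.2887,-.5816,.2077]))
im=cv2.imread("pics/s2.png")[260:440,140:340]; im=cv2.resize(im,None,fx=3,fy=3,interpolation=cv2.INTER_CUBIC); 
cv2.imwrite("pics/s2z.png",im)
im=cv2.imread("pics/top0.png")[270:350,530:640]; cv2.imwrite("pics/t0z.png",cv2.resize(im,None,fx=6,fy=6,interpolation=cv2.INTER_CUBIC))
E
```

```text
s2 tip pred [[289.06445686 230.66197207]]
start side,top [[481.69461565 129.71080936]] [[566.55721117 298.36759458]]
```

View pics/s2z.png

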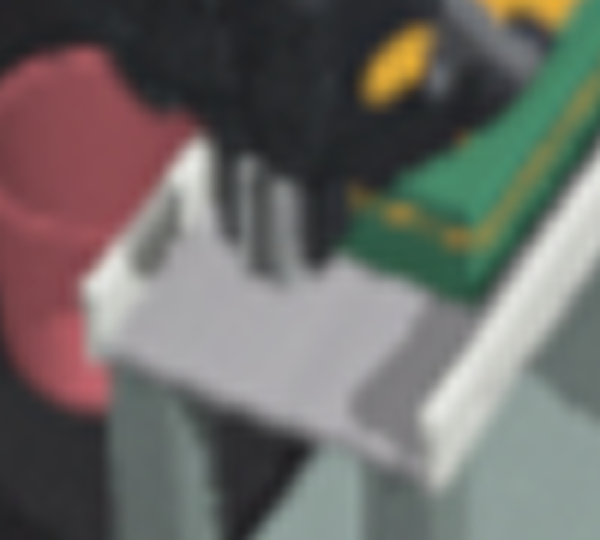

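View pics/t0z.png

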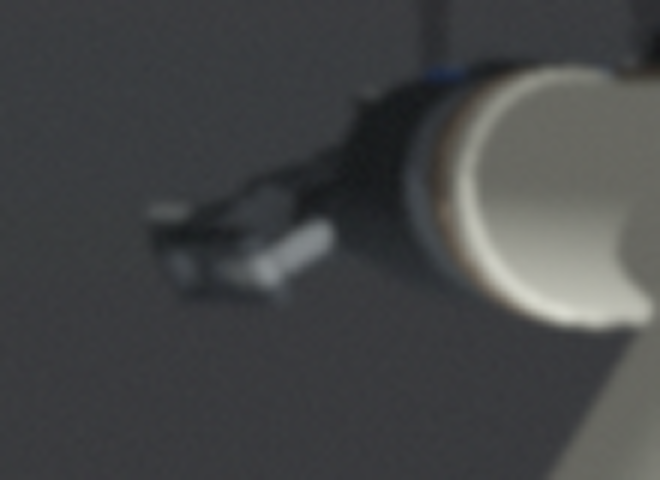

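The fingers passed over the tin without any force, so they are higher above the deck than I worked out. I go back behind the tin and feel for the deck.

>>> carry_out([
  [[0,-0.01,0.04],[0,0,0]],
  [[0,-0.01,0.08],[0,0,0]],
  [[0,-0.01,0.12],[0,0,0]],
  [[0,-0.01,0.15],[0,0,0]],
  [[0,-0.01,0.17],[0,0,0]],
  [[0,-0.01,0.17],[0,0,0]],
  [[0,0.005,0.17],[0,0,0]],
  [[0,0.01,0.17],[0,0,0]],
  [[0,0.015,0.17],[0,0,0]],
  [[0,0.015,0.17],[0,0,0]],
])

```text
clock: 5.9
eef_pos: [0.5087, 0.173, 0.1736]
eef_rot: [-1.565, -0.165, 0.167]
ft_force: [0.5, -0.6, 0.4]
grip_width: 0.0
```

```bash
python3 calc.py L 0.001 .285 .172;  python3 - <<'E'
from h import *
import cv2
s=read_state(); p=np.array(s["eef_pos"]);q=proj("side",p)[0];print(q)
b=snapshot("side")[180:250,260:350]
b=cv2.resize(b,None,fx=8,fy=8,interpolation=cv2.INTER_CUBIC)[:,:,::-1].copy()
cv2.circle(b,tuple(int(v) for v in ((q-[260,180]+.5)*8)),4,(255,0,255),1)
cv2.imwrite("pics/s5.png",b)
E
```

```text
clock 5.9 pos [0.5087 0.173  0.1736] local [-0.0005  0.2861] F [ 0.5 -0.6  0.4] w 0.0
shift [0.003, 0.0031, -0.0022] turn [0.0001, -0.0008, -0.0007] world [0.51  0.172 0.172]
[289.68883717 232.89912249]
```

View pics/s5.png

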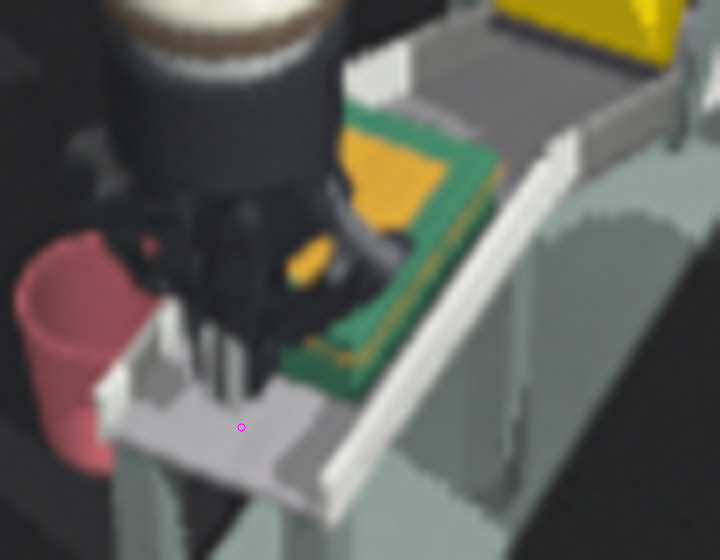

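>>> carry_out([
  [[0,0.006,0],[0,0,0]],
  [[0,0.01,0],[0,0,0]],
  [[0,0.01,0],[0,0,0]],
  [[0,0.01,0],[0,0,0]],
])

```text
clock: 6.35
eef_pos: [0.5088, 0.1739, 0.1692]
eef_rot: [-1.564, -0.167, 0.167]
ft_force: [-0.0, -0.2, 0.5]
grip_width: 0.0001
```

>>> carry_out([
  [[0,0.006,0],[0,0,0]],
  [[0,0.01,0],[0,0,0]],
  [[0,0.01,0],[0,0,0]],
])

```text
clock: 6.65
eef_pos: [0.5086, 0.1737, 0.1638]
eef_rot: [-1.564, -0.167, 0.167]
ft_force: [0.0, 0.6, -0.9]
grip_width: 0.0001
```

```bash
python3 - <<'E'
from h import *
import cv2
s=read_state(); p=np.array(s["eef_pos"]);q=proj("side",p)[0];print(q,p,s["ft_force"])
b=snapshot("side")[180:250,260:350]
b=cv2.resize(b,None,fx=8,fy=8,interpolation=cv2.INTER_CUBIC)[:,:,::-1].copy()
cv2.circle(b,tuple(int(v) for v in ((q-[260,180]+.5)*8)),4,(255,0,255),1)
cv2.imwrite("pics/s6.png",b)
E
```

```text
[289.61629848 235.41679413] [0.50855055 0.17374384 0.16384185] [ 0.01027153  0.6250268  -0.86432884]
```

View pics/s6.png

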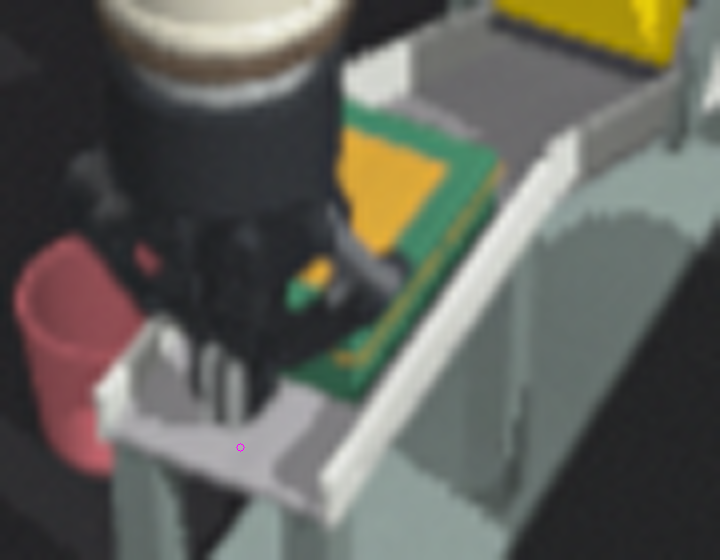

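>>> carry_out([
  [[0,0.005,0],[0,0,0]],
  [[0,0.008,0],[0,0,0]],
  [[0,0.008,0],[0,0,0]],
])

```text
clock: 7.0
eef_pos: [0.5087, 0.1737, 0.1599]
eef_rot: [-1.564, -0.167, 0.167]
ft_force: [-0.7, 0.4, -0.4]
grip_width: -0.0001
```

>>> carry_out([
  [[0,0.005,0],[0,0,0]],
  [[0,0.008,0],[0,0,0]],
  [[0,0.008,0],[0,0,0]],
])

```text
clock: 7.3
eef_pos: [0.5086, 0.1738, 0.1559]
eef_rot: [-1.564, -0.167, 0.167]
ft_force: [0.6, 0.6, 0.8]
grip_width: 0.0001
```

>>> carry_out([
  [[0,0.005,0],[0,0,0]],
  [[0,0.008,0],[0,0,0]],
  [[0,0.008,0],[0,0,0]],
])

```text
clock: 7.6
eef_pos: [0.5086, 0.1737, 0.1519]
eef_rot: [-1.564, -0.167, 0.167]
ft_force: [0.4, -0.6, 0.1]
grip_width: -0.0001
```

```bash
python3 - <<'E'
from h import *
import cv2
s=read_state(); p=np.array(s["eef_pos"]);q=proj("side",p)[0];print(q,p,s["ft_force"])
b=snapshot("side")[180:250,260:350]
b=cv2.resize(b,None,fx=8,fy=8,interpolation=cv2.INTER_CUBIC)[:,:,::-1].copy()
cv2.circle(b,tuple(int(v) for v in ((q-[260,180]+.5)*8)),4,(255,0,255),1)
cv2.imwrite("pics/s7.png",b)
E
```

```text
[289.68736356 238.22781677] [0.50863608 0.1737317  0.15192236] [ 0.43766307 -0.5845278   0.08734422]
```

View pics/s7.png

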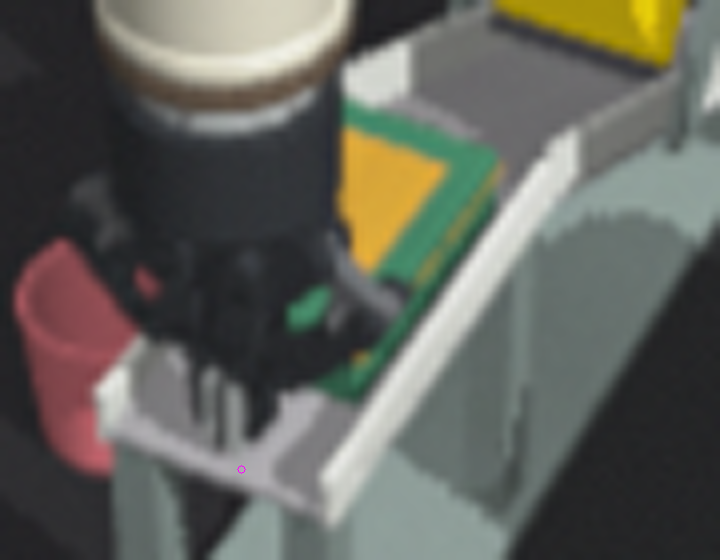

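>>> carry_out([
  [[0,0.004,0],[0,0,0]],
  [[0,0.006,0],[0,0,0]],
  [[0,0.006,0],[0,0,0]],
])

```text
clock: 7.95
eef_pos: [0.5088, 0.1737, 0.1491]
eef_rot: [-1.564, -0.167, 0.167]
ft_force: [-0.3, 0.0, -0.4]
grip_width: -0.0001
```

>>> carry_out([
  [[0,0,-0.015],[0,0,0]],
  [[0,0,-0.03],[0,0,0]],
  [[0,0,-0.045],[0,0,0]],
  [[0,0,-0.06],[0,0,0]],
  [[0,0,-0.075],[0,0,0]],
  [[0,0,-0.09],[0,0,0]],
])

```text
clock: 8.55
eef_pos: [0.5185, 0.1292, 0.1492]
eef_rot: [-1.564, -0.167, 0.167]
ft_force: [-0.7, 0.4, -0.9]
grip_width: 0.0003
```

```bash
python3 calc.py L 0 .185 .15; python3 - <<'E'
from h import *
import cv2
s=read_state(); p=np.array(s["eef_pos"]);q=proj("side",p)[0]
b=snapshot("side")[160:240,260:360]
b=cv2.resize(b,None,fx=7,fy=7,interpolation=cv2.INTER_CUBIC)[:,:,::-1].copy()
cv2.circle(b,tuple(int(v) for v in ((q-[260,160]+.5)*7)),4,(255,0,255),1)
cv2.imwrite("pics/s8.png",b)
E
```

```text
clock 8.55 pos [0.5185 0.1292 0.1492] local [-2.000e-04  2.412e-01] F [-0.7  0.4 -0.9] w 0.0003
shift [0.0004, -0.0016, -0.1125] turn [-0.0001, -0.0003, 0.0001] world [0.531 0.074 0.15 ]
```

View pics/s8.png

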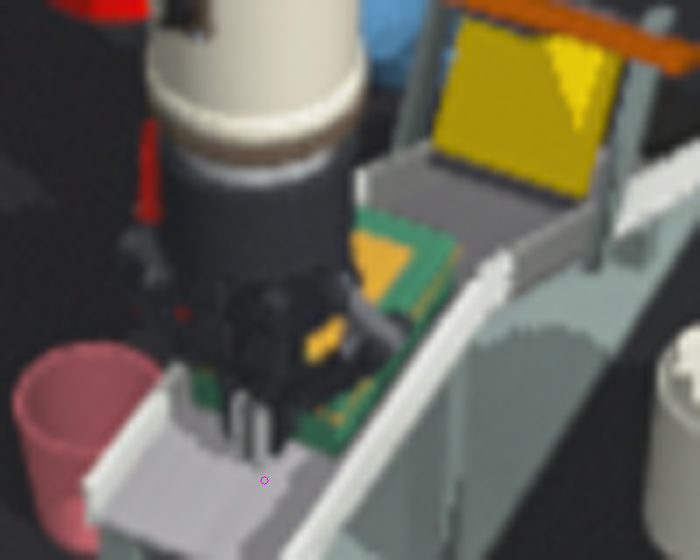

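The finger now pushes the tin along the deck. Its near-right corner moved from (305,230) to (308,224).

>>> carry_out([
  [[0,0,-0.015],[0,0,0]],
  [[0,0,-0.03],[0,0,0]],
  [[0,0,-0.045],[0,0,0]],
  [[0,0,-0.06],[0,0,0]],
  [[0,0,-0.07],[0,0,0]],
  [[0,0,-0.08],[0,0,0]],
  [[0,0,-0.08],[0,0,0]],
])

```text
clock: 9.3
eef_pos: [0.527, 0.0896, 0.1491]
eef_rot: [-1.565, -0.166, 0.166]
ft_force: [-0.6, -0.0, -0.1]
grip_width: -0.0
```

```bash
cat > look.py <<'E'
import sys,cv2
from h import *
s=read_state(); p=np.array(s["eef_pos"])
for n,(x0,y0,x1,y1) in dict(side=(260,130,380,240),top=(235,130,435,250)).items():
    if n not in sys.argv[2:]: continue
    q=proj(n,p)[0]; k=6 if n=="side" else 4
    b=cv2.resize(snapshot(n)[y0:y1,x0:x1],None,fx=k,fy=k,interpolation=cv2.INTER_CUBIC)[:,:,::-1].copy()
    cv2.circle(b,tuple(int(v) for v in ((q-[x0,y0]+.5)*k)),4,(255,0,255),1)
    cv2.imwrite(f"pics/{n}_{sys.argv[1]}.png",b)
E
python3 calc.py L 0 .185 .15; python3 look.py a side
```

```text
clock 9.3 pos [0.527  0.0896 0.1491] local [-2.000e-04  2.008e-01] F [-0.6 -0.  -0.1] w -0.0
shift [0.0005, -0.0017, -0.0316] turn [0.0004, -0.0009, -0.0001] world [0.531 0.074 0.15 ]
```

View pics/side_a.png

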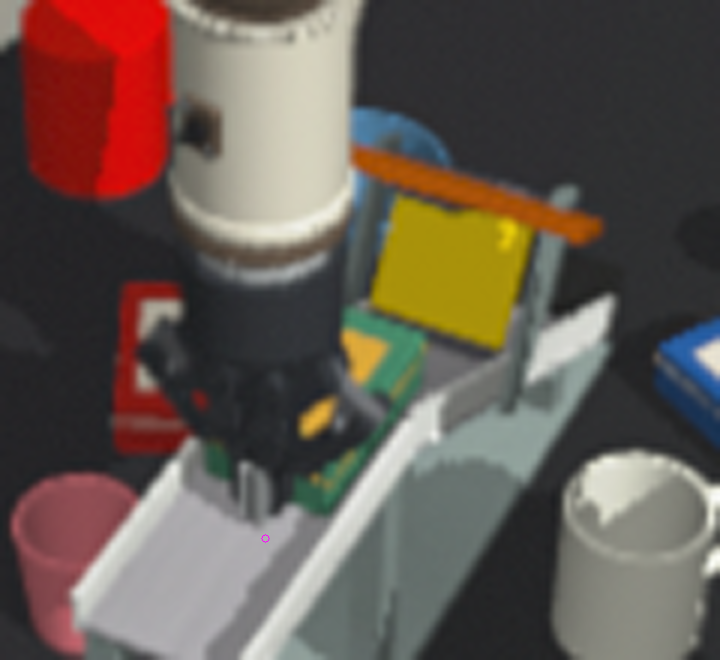

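>>> carry_out([
  [[0,0,-0.01],[0,0,0]],
  [[0,0,-0.02],[0,0,0]],
  [[0,0,-0.03],[0,0,0]],
  [[0,0,-0.035],[0,0,0]],
  [[0,0,-0.035],[0,0,0]],
  [[0,0,-0.035],[0,0,0]],
])

```text
clock: 9.95
eef_pos: [0.5304, 0.0733, 0.1491]
eef_rot: [-1.565, -0.166, 0.167]
ft_force: [-0.9, 0.4, 0.6]
grip_width: 0.0
```

```bash
python3 calc.py L 0 .185 .15; python3 look.py b side
```

```text
clock 9.95 pos [0.5304 0.0733 0.1491] local [-0.0003  0.1841] F [-0.9  0.4  0.6] w 0.0
shift [0.0006, -0.0017, 0.0018] turn [0.0002, -0.0004, -0.0001] world [0.531 0.074 0.15 ]
```

View pics/side_b.png

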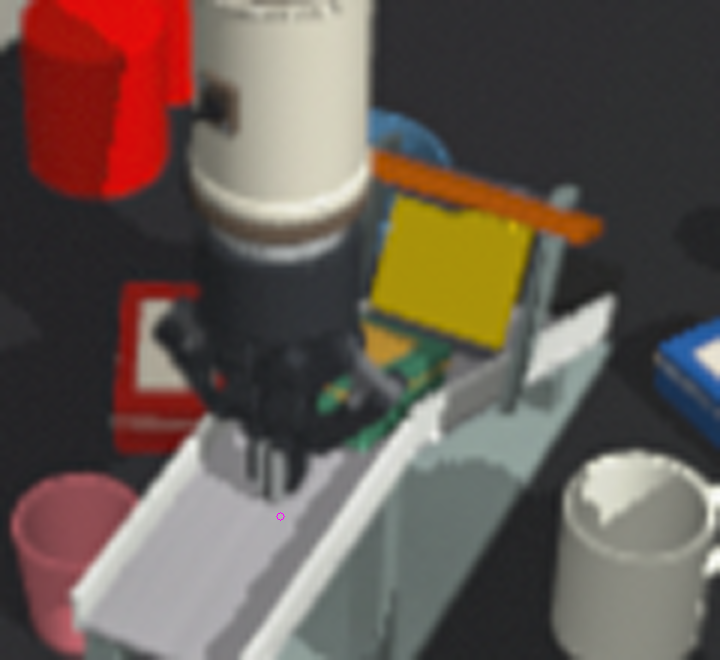

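>>> carry_out([
  [[0,0,0],[0,0,0]],
  [[0,0,0],[0,0,0]],
  [[0,0,0],[0,0,0]],
  [[0,0,0],[0,0,0]],
  [[0,0,0.02],[0,0,0]],
])

```text
clock: 10.5
eef_pos: [0.5286, 0.0822, 0.149]
eef_rot: [-1.565, -0.165, 0.165]
ft_force: [0.4, -0.7, 0.5]
grip_width: -0.0004
```

```bash
python3 calc.py L 0 .185 .15; python3 look.py c side top
```

```text
clock 10.5 pos [0.5286 0.0822 0.149 ] local [-0.0002  0.1932] F [ 0.4 -0.7  0.5] w -0.0004
shift [0.0004, -0.0019, -0.0163] turn [0.0005, -0.0017, -0.0001] world [0.531 0.074 0.15 ]
```

View pics/side_c.png

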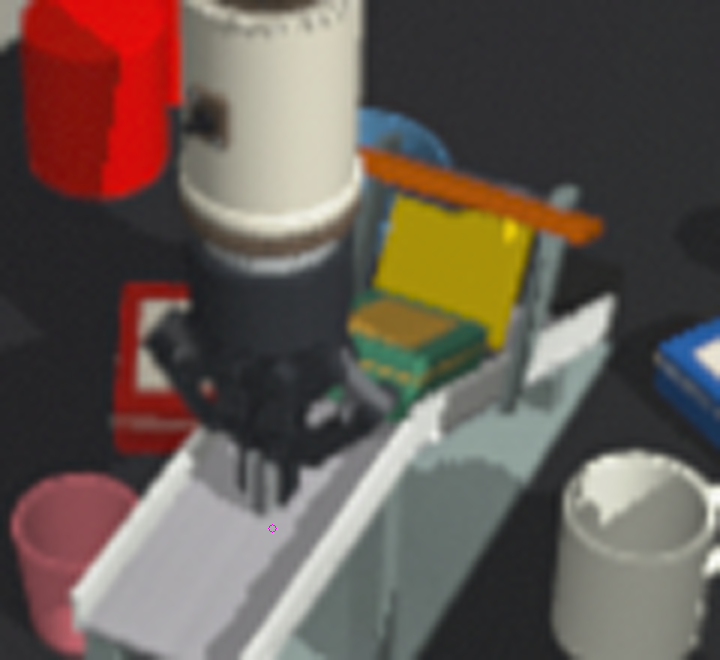

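View pics/top_c.png

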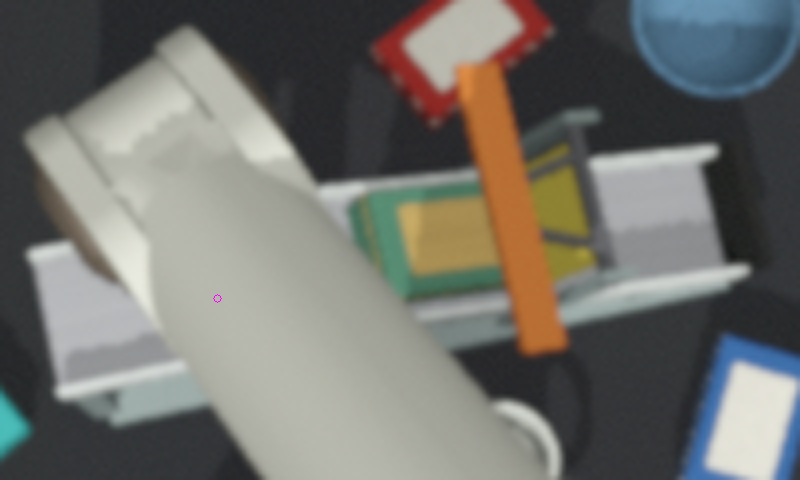

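The tin has slid down behind the shut flap: side crop (420,345), top crop (450,240). Next I lift and move over the bar.

>>> carry_out([
  [[0,-0.04,0.01],[0,0,0]],
  [[0,-0.12,0.01],[0,0,0]],
  [[0,-0.21,0.01],[0,0,0]],
  [[0,-0.3,0.01],[0,0,0]],
  [[0,-0.37,0.0],[0,0,0]],
  [[0,-0.4,-0.06],[0,0,0]],
  [[0,-0.4,-0.14],[0,0,0]],
  [[0,-0.4,-0.22],[0,0,0]],
  [[0,-0.4,-0.3],[0,0,0]],
  [[0,-0.4,-0.35],[0,0,0]],
  [[0,-0.4,-0.372],[0,0,0]],
  [[0,-0.4,-0.372],[0,0,0]],
])

```text
clock: 11.8
eef_pos: [0.5676, -0.0995, 0.3488]
eef_rot: [-1.564, -0.165, 0.166]
ft_force: [-0.2, 0.6, 0.2]
grip_width: 0.0001
```

```bash
python3 calc.py L 0 .0075 .28; python3 look.py d side top
```

```text
clock 11.8 pos [ 0.5676 -0.0995  0.3488] local [-0.0005  0.0074] F [-0.2  0.6  0.2] w 0.0001
shift [0.001, 0.1376, 0.0001] turn [-0.0004, -0.0015, -0.0002] world [ 0.568 -0.099  0.28 ]
```

View pics/side_d.png

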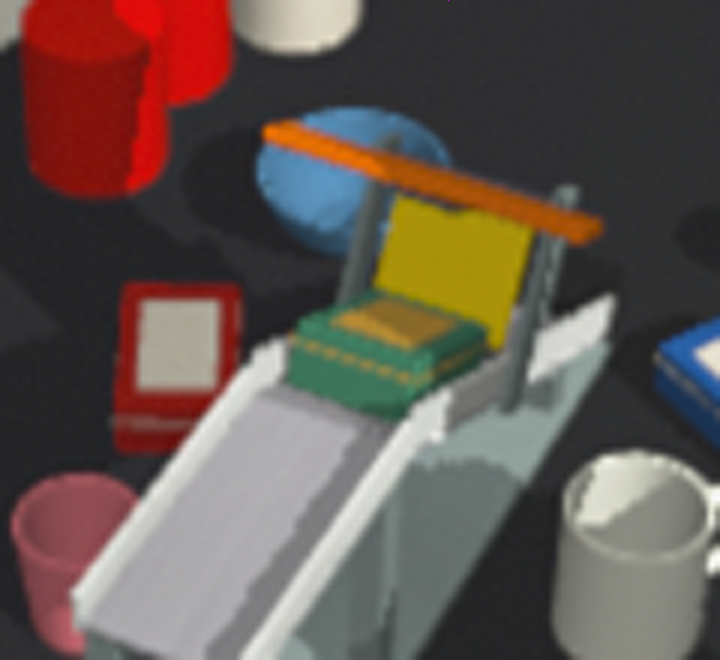

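View pics/top_d.png

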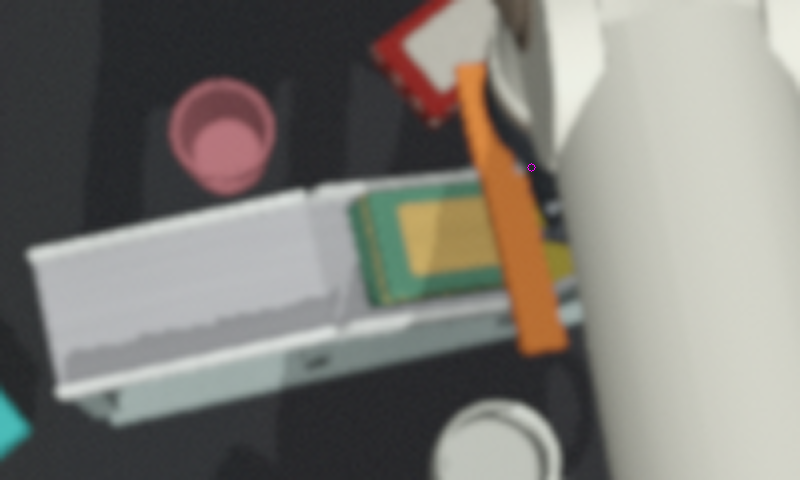

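>>> carry_out([
  [[0.001,0.05,0],[0,0,0]],
  [[0.001,0.1,0],[0,0,0]],
  [[0.001,0.138,0],[0,0,0]],
  [[0.001,0.138,0],[0,0,0]],
  [[0.001,0.138,0],[0,0,0]],
])

```text
clock: 12.4
eef_pos: [0.5681, -0.0963, 0.2809]
eef_rot: [-1.564, -0.169, 0.169]
ft_force: [0.9, -0.3, 0.5]
grip_width: -0.0001
```

```bash
cat > z.py <<'E'
import sys,cv2
from h import *
n=sys.argv[2];x0,y0,x1,y1,k=map(int,sys.argv[3:8])
s=read_state(); p=np.array(s["eef_pos"]);q=proj(n,p)[0];print(p,q,np.round(s["ft_force"],1))
b=cv2.resize(snapshot(n)[y0:y1,x0:x1],None,fx=k,fy=k,interpolation=cv2.INTER_CUBIC)[:,:,::-1].copy()
cv2.circle(b,tuple(int(v) for v in ((q-[x0,y0]+.5)*k)),4,(255,0,255),1)
cv2.imwrite(f"pics/{n}_{sys.argv[1]}.png",b)
E
python3 z.py e side 290 110 370 200 6;python3 z.py e top 335 135 415 225 6
```

```text
[ 0.56814577 -0.09632331  0.28094734] [332.45030772 147.78897488] [ 0.9 -0.3  0.5]
[ 0.56872549 -0.09669269  0.2815908 ] [363.24360932 177.44826179] [ 0.7 -0.2  0.9]
```

View pics/side_e.png

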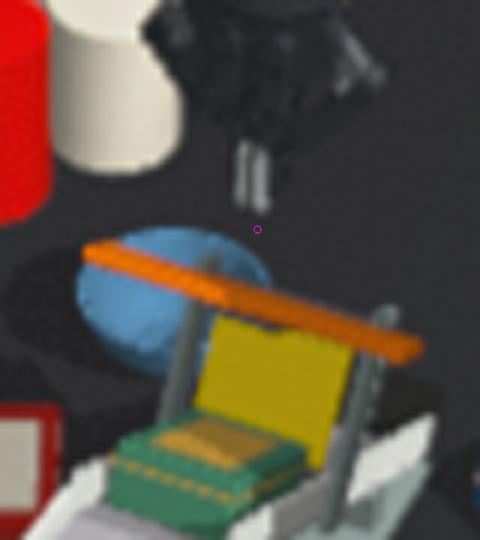

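View pics/top_e.png

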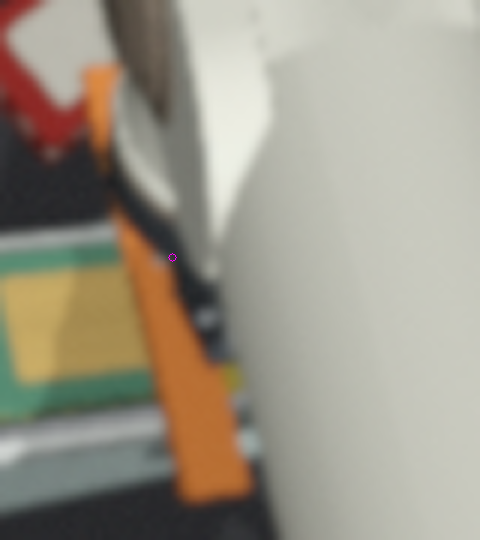

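```bash
python3 calc.py L 0 .0075 .245
```

```text
clock 12.5 pos [ 0.569  -0.0971  0.2818] local [0.0014 0.0094] F [-0.4 -0.1 -0.2] w -0.0001
shift [-0.0029, 0.0736, -0.0038] turn [0.0004, 0.0009, 0.0014] world [ 0.568 -0.099  0.245]
```

>>> carry_out([
  [[-0.002,0.02,-0.003],[0,0,0]],
  [[-0.002,0.04,-0.003],[0,0,0]],
  [[-0.002,0.06,-0.003],[0,0,0]],
  [[-0.002,0.074,-0.003],[0,0,0]],
  [[-0.002,0.074,-0.003],[0,0,0]],
  [[-0.002,0.074,-0.003],[0,0,0]],
])

```text
clock: 13.1
eef_pos: [0.5674, -0.0998, 0.243]
eef_rot: [-1.564, -0.167, 0.167]
ft_force: [0.2, 0.5, 0.2]
grip_width: 0.0002
```

```bash
python3 calc.py L 0 .0085 .237; python3 z.py f side 290 110 370 200 6
```

```text
clock 13.1 pos [ 0.5674 -0.0998  0.243 ] local [-0.0007  0.0071] F [0.2 0.5 0.2] w 0.0002
shift [0.0015, 0.012, 0.0029] turn [-0.0003, -0.0, -0.0001] world [ 0.568 -0.098  0.237]
[ 0.5673944  -0.09984282  0.24299953] [332.82687292 157.21234639] [0.2 0.5 0.2]
```

View pics/side_f.png

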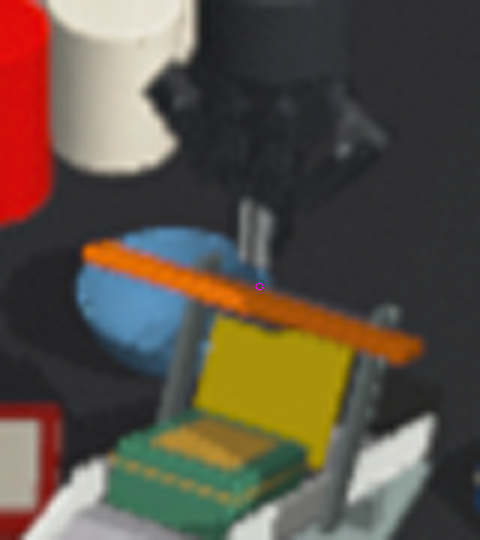

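>>> carry_out([
  [[0.003,0.008,0.001],[0,0,0]],
  [[0.003,0.016,0.001],[0,0,0]],
  [[0.003,0.016,0.001],[0,0,0]],
])

```text
clock: 13.45
eef_pos: [0.5684, -0.0992, 0.2346]
eef_rot: [-1.564, -0.166, 0.168]
ft_force: [0.1, 0.5, -0.7]
grip_width: 0.0005
```

>>> carry_out([
  [[0,0.008,0.001],[0,0,0]],
  [[0,0.016,0.002],[0,0,0]],
  [[0,0.016,0.002],[0,0,0]],
])

```text
clock: 13.75
eef_pos: [0.5681, -0.0981, 0.2265]
eef_rot: [-1.564, -0.166, 0.168]
ft_force: [0.4, 0.1, -0.1]
grip_width: 0.0
```

>>> carry_out([
  [[0,0.006,0.001],[0,0,0]],
  [[0,0.01,0.001],[0,0,0]],
  [[0,0.01,0.001],[0,0,0]],
])

```text
clock: 14.05
eef_pos: [0.5687, -0.0975, 0.2224]
eef_rot: [-1.564, -0.168, 0.167]
ft_force: [-1.0, 0.5, 2.2]
grip_width: -0.0002
```

```bash
python3 calc.py L 0 .0085 .237; python3 z.py g side 290 110 370 200 6
```

```text
clock 14.05 pos [ 0.5687 -0.0975  0.2224] local [0.001  0.0091] F [-1.   0.5  2.2] w -0.0002
shift [-0.0021, -0.0291, -0.0011] turn [0.0001, 0.0, 0.0003] world [ 0.568 -0.098  0.237]
[ 0.56870014 -0.09752709  0.22243026] [331.75932401 162.61660449] [-1.   0.5  2.2]
```

View pics/side_g.png

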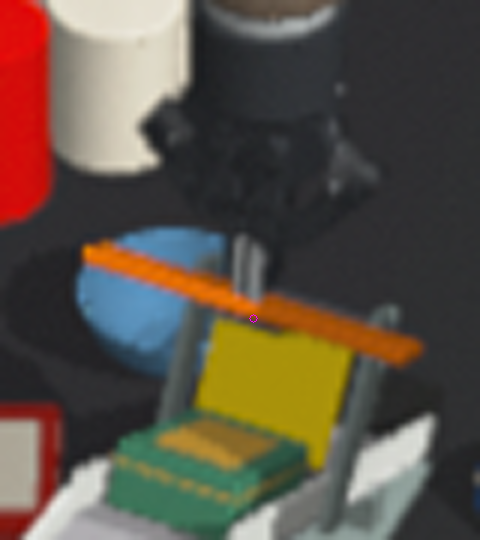

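Contact was at TCP z ≈ 0.223 m with the tip at the bar's middle, about (253,303) in the crop. Now I press along the bar's arc.

>>> carry_out([
  [[0,0.012,0.005],[0,0,0]],
  [[0,0.024,0.01],[0,0,0]],
  [[0,0.036,0.014],[0,0,0]],
  [[0,0.048,0.018],[0,0,0]],
  [[0,0.06,0.021],[0,0,0]],
  [[0,0.072,0.023],[0,0,0]],
  [[0,0.084,0.024],[0,0,0]],
  [[0,0.096,0.024],[0,0,0]],
  [[0,0.106,0.023],[0,0,0]],
  [[0,0.106,0.023],[0,0,0]],
])

```text
clock: 15.1
eef_pos: [0.5663, -0.0827, 0.1697]
eef_rot: [-1.56, -0.17, 0.168]
ft_force: [-3.4, 5.5, 8.9]
grip_width: 0.0002
```

```bash
python3 calc.py L 0.001 .0195 .165; python3 z.py i side 280 110 380 210 6
```

```text
clock 15.1 pos [ 0.5663 -0.0827  0.1697] local [0.0018 0.0241] F [-3.4  5.5  8.9] w 0.0002
shift [-0.0016, 0.0094, -0.0092] turn [-0.0023, 0.0016, 0.0008] world [ 0.566 -0.087  0.165]
[ 0.56625118 -0.08266317  0.16971674] [328.85836892 178.23728068] [-3.4  5.5  8.9]
```

View pics/side_i.png

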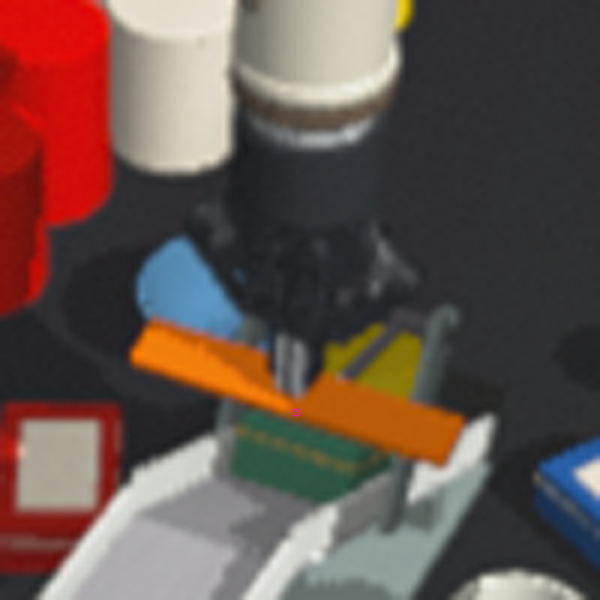

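>>> carry_out([
  [[0,0.002,-0.004],[0,0,0]],
  [[0,0.004,-0.008],[0,0,0]],
  [[0,0.004,-0.008],[0,0,0]],
  [[0,0.004,-0.008],[0,0,0]],
])

```text
clock: 15.55
eef_pos: [0.5672, -0.0851, 0.1683]
eef_rot: [-1.559, -0.171, 0.169]
ft_force: [-2.9, 9.3, 9.0]
grip_width: 0.0002
```

```bash
python3 calc.py L 0.001 .0195 .165; python3 z.py j side 280 110 380 210 6;python3 z.py j top 320 130 440 220 6
```

```text
clock 15.55 pos [ 0.5672 -0.0851  0.1683] local [0.0022 0.0215] F [-2.9  9.3  9. ] w 0.0002
shift [-0.0024, 0.0066, -0.0041] turn [-0.0031, 0.0023, 0.0012] world [ 0.566 -0.087  0.165]
[ 0.56719326 -0.0851091   0.16833236] [329.07511059 178.04438351] [-2.9  9.3  9. ]
[ 0.56719017 -0.08510023  0.16835269] [354.54326717 187.49159641] [-2.9  8.9  9. ]
```

View pics/side_j.png

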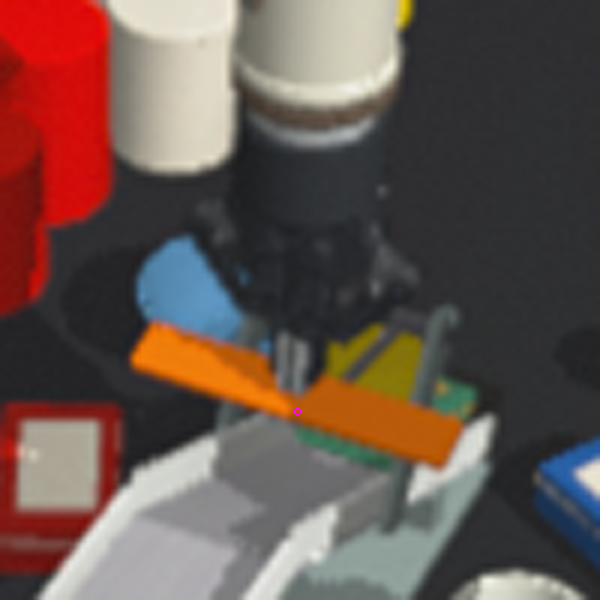

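View pics/top_j.png

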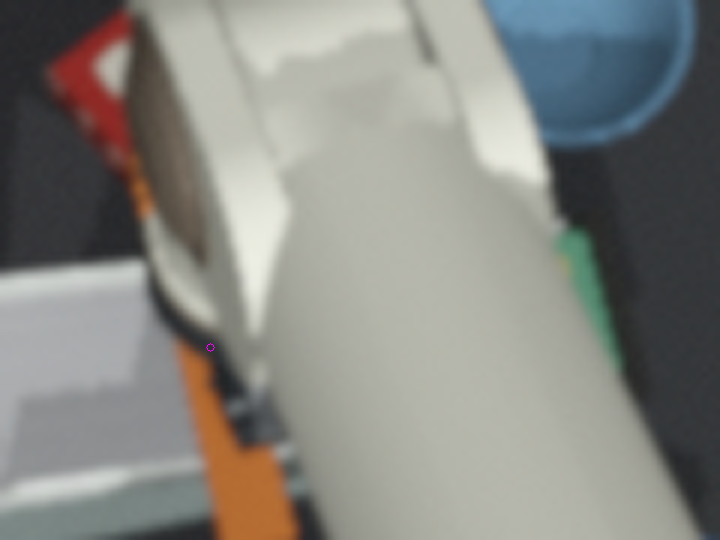

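>>> carry_out([
  [[0,0,0],[0,0,0]],
  [[0,0,0],[0,0,0]],
  [[0,0,0],[0,0,0]],
  [[0,0,0],[0,0,0]],
  [[0,0,0],[0,0,0]],
  [[0,0,0],[0,0,0]],
  [[0,0,0],[0,0,0]],
  [[0,0,0],[0,0,0]],
])

```text
clock: 16.45
eef_pos: [0.5672, -0.0851, 0.1684]
eef_rot: [-1.559, -0.171, 0.169]
ft_force: [-3.4, 9.0, 9.4]
grip_width: 0.0001
```

```bash
python3 calc.py L 0.001 .0195 .165; python3 z.py k side 280 110 380 210 6;python3 z.py k top 320 130 440 220 6; python3 - <<'E'
from h import *
H=[.5696,-.1066,.2128]
d=np.radians(28)
P=[]
for s in (-.13-.055,-.13+.055):
  for x in(-.035,.035):
    for hh in (0,.036):
      P.append((x,s*np.cos(d)-hh*np.sin(d),.1023+s*np.sin(d)+hh*np.cos(d)))
for n,o in(("side",(280,110)),("top",(320,130))): print(n,np.int32((proj(n,c2w(H,P))-o+.5)*6).tolist())
E
```

```text
clock 16.45 pos [ 0.5672 -0.0851  0.1684] local [0.0022 0.0215] F [-3.4  9.   9.4] w 0.0001
shift [-0.0024, 0.0068, -0.0041] turn [-0.003, 0.0023, 0.0013] world [ 0.566 -0.087  0.165]
[ 0.56720799 -0.08509315  0.16839619] [329.06905902 178.02977706] [-3.4  9.   9.4]
[ 0.5672014 -0.0851238  0.1683964] [354.55377421 187.4839097 ] [-2.9  8.7  8.6]
side [[474, 440], [489, 383], [368, 404], [382, 348], [416, 474], [431, 414], [304, 436], [318, 377]]
top [[582, 401], [631, 382], [546, 261], [594, 238], [399, 427], [446, 407], [363, 281], [408, 258]]
```

View pics/side_k.png

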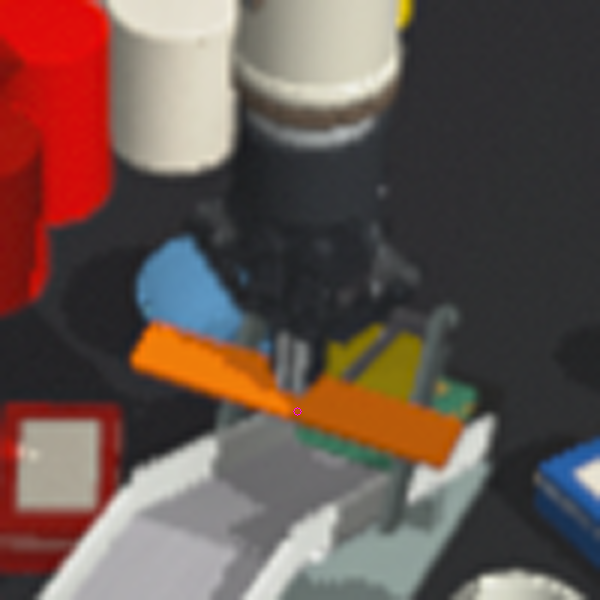

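View pics/top_k.png

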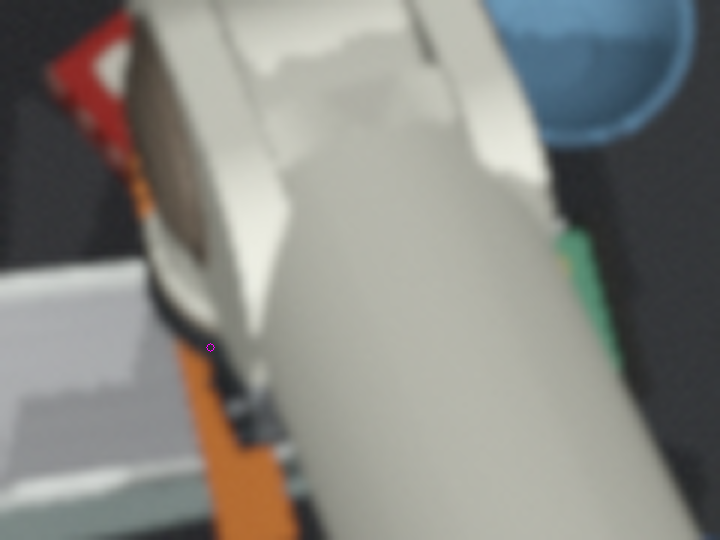

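The tin has been unchanged for 0.9 s and lies at the predicted bay corners: seen at (590,232) and (620,370), predicted at (594,238) and (631,382). I let the bar up slowly along its arc.

>>> carry_out([
  [[0,-0.015,0.002],[0,0,0]],
  [[0,-0.03,0.003],[0,0,0]],
  [[0,-0.045,0.002],[0,0,0]],
  [[0,-0.06,0.0],[0,0,0]],
  [[0,-0.075,-0.004],[0,0,0]],
  [[0,-0.09,-0.009],[0,0,0]],
  [[0,-0.105,-0.014],[0,0,0]],
  [[0,-0.12,-0.018],[0,0,0]],
  [[0,-0.15,-0.018],[0,0,0]],
  [[0,-0.2,-0.018],[0,0,0]],
  [[0,-0.28,-0.018],[0,0,0]],
  [[0,-0.36,-0.018],[0,0,0]],
])

```text
clock: 17.75
eef_pos: [0.5676, -0.0978, 0.3483]
eef_rot: [-1.562, -0.166, 0.17]
ft_force: [0.2, -0.4, -0.5]
grip_width: 0.0002
```

```bash
python3 calc.py W .45 .15 .38; python3 z.py l side 260 110 380 210 6
```

```text
clock 17.75 pos [ 0.5676 -0.0978  0.3483] local [-0.0001  0.009 ] F [ 0.2 -0.4 -0.5] w 0.0002
shift [-0.1245, -0.0619, 0.5345] turn [-0.0015, 0.001, -0.0013] world [0.45 0.15 0.38]
[ 0.56759696 -0.09781006  0.348318  ] [333.8675913  129.14574778] [ 0.2 -0.4 -0.5]
```

View pics/side_l.png

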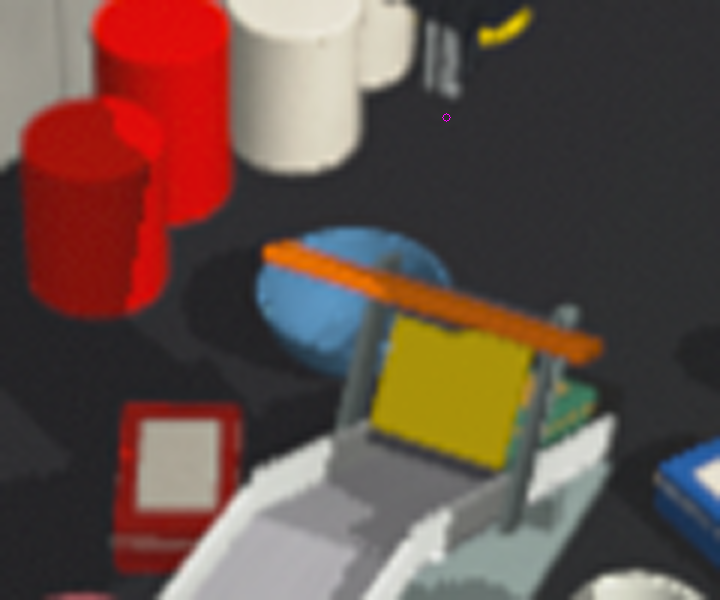

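Flap shut, bar back up, tin below the flap. I move the arm uphill, away from the bay, for a clear final look from above.

>>> carry_out([
  [[-0.02,-0.06,0.08],[0,0,0]],
  [[-0.04,-0.06,0.16],[0,0,0]],
  [[-0.06,-0.06,0.24],[0,0,0]],
  [[-0.08,-0.06,0.32],[0,0,0]],
  [[-0.1,-0.06,0.4],[0,0,0]],
  [[-0.12,-0.06,0.48],[0,0,0]],
  [[-0.12,-0.06,0.53],[0,0,0]],
  [[-0.12,-0.06,0.53],[0,0,0]],
  [[-0.12,-0.06,0.53],[0,0,0]],
])

```text
clock: 18.7
eef_pos: [0.4535, 0.1478, 0.3772]
eef_rot: [-1.565, -0.168, 0.169]
ft_force: [-0.1, -0.6, 1.1]
grip_width: -0.0004
```

```bash
python3 - <<'E'
from workcell import *
import cv2
for n in("top","side"): cv2.imwrite(f"pics/{n}_fin.png",snapshot(n)[:,:,::-1])
t=cv2.imread("pics/top_fin.png"); cv2.imwrite("pics/top_finc.png",cv2.resize(t[100:270,260:500],None,fx=3,fy=3,interpolation=cv2.INTER_CUBIC))
E
```

```text
(no output)
```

View pics/top_finc.png

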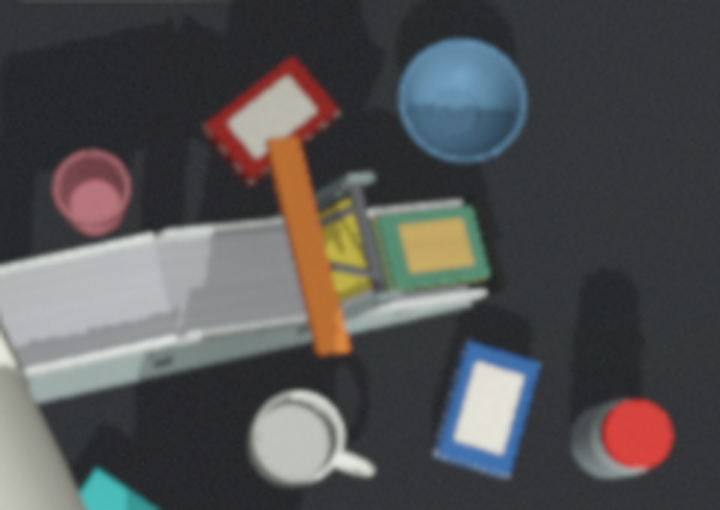

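View pics/side_fin.png

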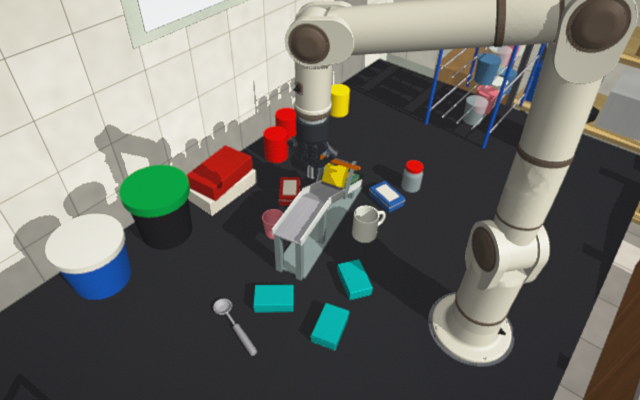

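The tin rests against the stop, at about (440,245) in the crop. The flap is shut behind it, the bystanders have not moved, and the arm is clear.

```bash
python3 -c "
from workcell import *
print(sign_off())"
```

```text
the job is handed in; nothing more can be done
None
```

The green tea tin lies in the pick-up bay against the black stop, with the flap shut behind it. I handed the job in at about 19 s.

- **Push:** I pushed the tin along the deck with shut fingers until it tipped and slid down behind the closed flap.
- **Press:** I pressed the orange bar at its middle, about 9 N downward plus about 9 N sideways. I held it until the tin had stopped moving for about 0.9 s, then eased the bar back up.
- **Last pictures:** Before I released the bar, the tin's visible edge was within about 2 pixels of the predicted bay position. The final pictures show the flap shut, the bar level, the other tins and crockery in place, and the arm clear.
- **What disagreed:** The fingertips appeared 10–12 mm higher in the side picture than the reported position. Because of this, my first push passed over the tin without touching it. I repeated it lower and found the bar by touch. I did not measure the bar's tilt; it only looked even in the pictures.

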